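# Seat the T-handle hex key in the recessed socket screw

### The arm

A 6-joint arm with a two-finger parallel gripper is mounted at the origin on a cart in front of the work surface, level with it; the furniture and walls round the work are solid. World frame = base frame: x ahead of the robot, y to its left, z up, the work surface at z = 0. Lengths are in m, angles in degrees, forces in N, time in s.
With the tool pointing down it reaches from about 0.3 to 0.75 m from the base axis. Payload 8.5 kg.
Tool frame: the origin (TCP) lies between the finger pads; the fingertips stand 19 mm ahead of it and the grasp point (between the pads) is the TCP; z points along the fingers, y is the line along which they close (so a half turn about z gives the same grasp; the last joint's range is limited). The gripper opens to 85 mm and grips with 20 to 120 N. Pads are 22 mm wide; open, the fingers measure 114 mm over their backs; the gripper's body (76 mm by 85 mm) begins 54 mm behind the grasp point. The pads swing forward as they close: fully open they stand 13 mm farther back than shut.
Start: joints at [64.498, 21.807, 74.336, -0, 83.858, -12.336], TCP at [0.125, 0.536, 0.25] pointing down, gripper open.
Joint ranges: [-178.18, 178.18], [-50.72, 133.34], [12.68, 142.11], [-81.47, 261.47], [9.98, 163.14], [-165.26, 165.26]. Speed limits (degrees/s): [136.94, 136.94, 180, 180, 180, 180].

### API

Orientations are given as a 3x3 rotation matrix whose columns are the frame's x, y, z axes.
In Python, from rig import env, optics gives the robot as it stands.
- The arm moves only by the tool arm_command, never from a script. Its argument "commands" is one flat list of numbers, 7 for each row, row after row: the closure, from -1 (fully open) to 1 (shut), so that 0 is half open, then the shift along the tool's x, y, z as a fraction of full scale, then the turn, a rotation vector about the tool's x, y, z as a fraction of full scale. A call has 1 to 12 rows; each row is the pose to reach, as a shift and turn from the pose commanded when the call began, along the tool's axes at that moment; what a row does not reach only later rows make up. Full scale, the value 1, is 500 mm for a shift and 120 degrees for a turn. A row lasts 1/12 s, in which the tool goes at most 41.7 mm and 7.16 degrees, less where a joint would pass 70% of its speed; a pose out of reach is approached as far as the arm can. A call with a number of a shift or a turn outside -1 to 1 is refused whole. A call with a gripper value outside its range is refused whole. The fingers move at their own pace and stop on an object; "newtons" is the grip in N (left out, the last holds). Time passes only in rows, so rows that repeat a pose let the fingers close. It gives the time, the measured TCP pose, the force, the opening and the grip force at its end, in the units of the state.
- env.observe(): the state, without advancing time (a new reading comes with each control period).
- optics.get_image(name): name is "side" or "top"; returns a dict with "image" (384x512x3 uint8, red, green, blue), "intrinsics" (3x3 intrinsics, pixels), "k1" (the pictures are not rectified: a ray, as slopes to the right and down, at radius r is drawn at 1 + k1 r^2 times it, then the intrinsics apply), "origin" and "orientation" of the camera in the world. Camera axes: x right, y down, z forward; pixel columns grow to the right and rows downward; lengths in m; the calibration is good to about 2 mm. A picture is of the moment at which its call begins. There is no depth.
- env.close_job(): hands the job in; it is judged then, once.
The state is a dict: "time_s": time; "q": joint angles; "qvel": joint speeds; "joint_efforts": joint torques, N m; "position": TCP position; "tool_rot": TCP orientation; "ft_force": force on the tool from outside, world axes, zero at the start; "wrist_torque": the same for the moment, N m; "grip_width": finger opening in m; "gripper_force": force on a finger pad.
Only numpy, scipy, OpenCV 4.12 (cv2) and the standard library are available. Lean on these libraries where they do the work, as an engineer would, in place of code of your own. Each camera call takes 0.05 s, during which the arm holds its last target. There are 200 camera calls.

### The job

Get the clamp block ready for tightening: take the red T-handle hex key out of its wooden stand, turn it to match the hexagon socket of the screw sunk in the middle of the aluminium block, and push it fully home. Leave it standing there on its own, and leave the blue key in the stand.

Things in the scene. Friction and masses are not known exactly. Their poses are not given: they have to be found in the camera images.
- key_red: Red T-handle hex key, 0.4 kg, upright in one hole of the stand. Origin: centre of its lower end; z up the shank. Shank: steel hexagon, 32 mm across flats, 70 high, tapered over the lowest 8 mm to 27 mm across corners; then a neck 14 wide. Handle: flat-sided bar along y, 84 long, 16 wide (x), 20 high, centre 96 mm above the origin; grasp it across its middle. Two shank flats face along x, parallel to the bar.
- key_blue: Blue T-handle hex key, same shape and height but 25 mm across flats; stays in the stand. Origin: centre of its lower end. Stand: wood, 85 x 220 x 46 mm, fixed, with two round upright holes 40 mm wide, 40 mm deep, 130 mm apart; either key may be in either hole.
- clamp_block: Aluminium block, 110 (x) x 90 (y) x 60 mm high, fixed. Origin: centre of its underside. In the middle of its top a round bore, 49 mm wide, 26 mm deep; at its bottom a dark screw head (does not turn) with the hexagon socket. Two socket flats face along the block's y, so the red key fits when its bar is parallel to the block's 110 mm sides or at 60 degrees to them, within 10 degrees.
- socket_floor (a point): Centre of the floor of the hexagon socket, 12 mm above the bench, on the bore's axis. Socket: 34.4 mm across flats, 22 mm deep. When the red key is home its origin is at this point and its bar's centre 108 mm above the bench; wrongly turned, it stops 10 mm or more too high.
Things that resemble listed ones, but are neither listed nor needed, are in the scene too. Leave any yellow look-alike of the key_red alone.

How it is judged (in metres and radians):
At the end, for the whole second after the job is handed in: The red key stands still in the hexagon socket, its lower end within 6 mm of the socket's floor in height and within 6 mm of its axis, upright within about 10 degrees, let go of (horizontal distance between key_red and socket_floor below 0.006 m and z of key_red in the frame of socket_floor below 0.006 m and angle between key_red's own z axis and vertical below 0.18 rad and linear speed of key_red below 0.02 m/s); the robot touches nothing.
It fails at once if the blue key is moved more than 25 mm from where it stood (distance of key_blue from where it was at the start of the episode above 0.025 m).
It also fails if it takes over 42 s, if anything falls off the work surface, if the arm or the gripper's body presses on something with over 40 N, if the wrist force passes 120 N, or if a joint passes its speed limit or range.

## Working session

There is one attempt and no reset: what is moved stays moved. The work goes in short steps, Python scripts to look and compute and a tool call to move; the robot and the scene stay as the last step left them, time stands still between calls to the robot, and variables do not carry over. Pictures are saved under pics/ and viewed, at most 10 in all, crops included, and the job is handed in when it is done.

Besides the shell and the picture viewer there is one more tool, called after "Emit:" by a JSON object that holds its "fn" and its "kwargs". arm_command: Moves the arm, as the interface text tells. Shift numbers are shares of 500 mm and turn numbers shares of 120 degrees, none past 1 either way. Its arguments: {"type":"object","properties":{"commands":{"type":"array","items":{"type":"number"}},"newtons":{"type":"number"}},"required":["commands"]}

```bash
mkdir -p pics; ls
python3 - <<'E'
from rig import env, optics
import cv2,numpy as np
s=env.observe();print(s['time_s'],s['position'],s['tool_rot'],s['grip_width'])
for n in('side','top'):
    d=optics.get_image(n);cv2.imwrite(f'pics/{n}0.png',d['image'][...,::-1])
    print(n,d['intrinsics'],d['k1'],d['origin'],d['orientation'])
a=[cv2.imread(f'pics/{n}0.png') for n in('side','top')]
E
```

```text
pics
0.0 [0.12514723 0.5352889  0.24969851] [[-9.73716512e-01  2.27762461e-01 -6.44366488e-04]
 [ 2.27763148e-01  9.73715627e-01 -1.35116117e-03]
 [ 3.19685927e-04 -1.46241088e-03 -9.99998880e-01]] 0.08556609120789097
side [[408.4236046    0.         249.39162732]
 [  0.         408.4236046  184.17158706]
 [  0.           0.           1.        ]] -0.14054281249173634 [0.75836099 1.06194989 0.75309437] [[-0.96567265  0.17565276 -0.1913699 ]
 [ 0.2592359   0.6048046  -0.75299943]
 [-0.01652503 -0.77676091 -0.62957876]]
top [[467.72456269   0.         263.36048644]
 [  0.         467.72456269 198.64307928]
 [  0.           0.           1.        ]] -0.053022140488235836 [0.27618607 0.21210128 1.29711907] [[ 0.09865295 -0.97414668  0.20323838]
 [-0.99511965 -0.09700802  0.01806473]
 [ 0.00211805 -0.20402865 -0.97896263]]
```

View pics/side0.png

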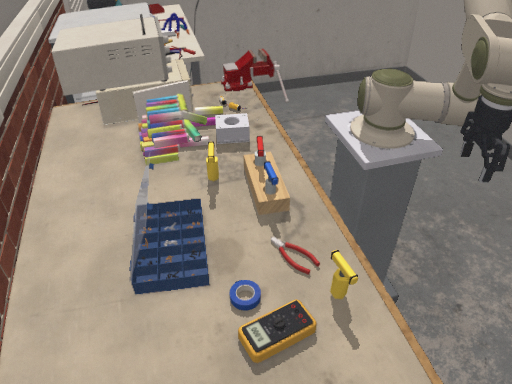

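View pics/top0.png

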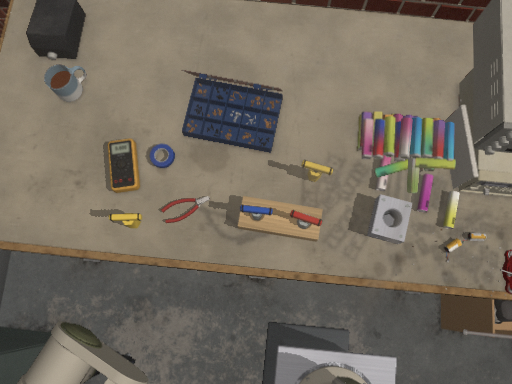

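The side view shows red key candidates as follows: the red T-handle in the stand at (260,149), the red vise at (248,70) and the red pliers at (295,255). The yellow look-alikes are at (212,160) and (342,272), and the blue key is at (270,172). In the top view the red bar is at (305,217), the blue at (257,211), the block bore at (391,217), the pliers at (185,208) and the yellow keys at (317,168) and (126,217). I choose the red bar in the stand, at top (305,217) and side (260,149), and will check it in a crop.

```bash
cat > h.py <<'E'
import cv2,numpy as np
def K(d): return np.array(d['intrinsics'])
def rays(d,uv):
    uv=np.asarray(uv,float).reshape(-1,1,2)
    p=cv2.undistortPoints(uv,K(d),np.array([d['k1'],0,0,0,0.]),None)[:,0]
    return np.c_[p,np.ones(len(p))]@np.array(d['orientation']).T
def plane(d,uv,z):
    r=rays(d,uv);o=np.array(d['origin']);return o+r*((z-o[2])/r[:,2])[:,None]
def meet(d1,p1,d2,p2):
    a=rays(d1,[p1])[0];b=rays(d2,[p2])[0];o1=np.array(d1['origin']);o2=np.array(d2['origin'])
    t=np.linalg.lstsq(np.c_[a,-b],o2-o1,rcond=None)[0];P=o1+t[0]*a;Q=o2+t[1]*b
    return (P+Q)/2,np.linalg.norm(P-Q)
def blob(d,lo,hi,roi):
    h=cv2.cvtColor(d['image'],cv2.COLOR_RGB2HSV);x0,x1,y0,y1=roi
    m=cv2.inRange(h,lo,hi) if lo[0]<=hi[0] else cv2.inRange(h,(lo[0],lo[1],lo[2]),(179,255,255))|cv2.inRange(h,(0,lo[1],lo[2]),hi)
    k=np.zeros_like(m);k[y0:y1,x0:x1]=m[y0:y1,x0:x1]
    c=max(cv2.findContours(k,cv2.RETR_EXTERNAL,cv2.CHAIN_APPROX_NONE)[0],key=cv2.contourArea)
    M=cv2.moments(c);return c,np.array([M['m10']/M['m00'],M['m01']/M['m00']])
RED=((170,110,50),(10,255,255));BLUE=((105,110,50),(125,255,255))
E
python3 - <<'E'
from rig import optics
from h import *
T=optics.get_image('top');S=optics.get_image('side')
for n,c,rt,rs in(('red',RED,(280,330,200,235),(250,275,130,165)),('blue',BLUE,(238,280,200,225),(258,282,158,190))):
    ct,pt=blob(T,*c,rt);cs,ps=blob(S,*c,rs)
    print(n,cv2.contourArea(ct),pt,ps,meet(T,pt,S,ps))
    for D,cc,z in((T,ct,.112),(S,cs,.105)):
        w=plane(D,cc[:,0],z)[:,:2]*1000
        r=cv2.minAreaRect(w.astype(np.float32));b=cv2.boxPoints(r)
        e=b[1]-b[0];f=b[2]-b[1];e=e if e@e>f@f else f
        print('  rect c,size',np.round(r[0],1),np.round(r[1],1),'bar yaw',np.degrees(np.arctan2(e[1],e[0]))%180)
# block top: bright; bore
for n,D,roi in(('top',T,(365,415,190,245)),('side',S,(208,256,108,150))):
    x0,x1,y0,y1=roi
    g=cv2.cvtColor(D['image'],cv2.COLOR_RGB2GRAY)[y0:y1,x0:x1]
    cv2.imwrite(f'pics/blk_{n}.png',cv2.resize(D['image'][y0:y1,x0:x1,::-1],None,fx=7,fy=7,interpolation=cv2.INTER_CUBIC))
a=cv2.resize(T['image'][190:250,230:330,::-1],(700,420),interpolation=cv2.INTER_CUBIC)
b=cv2.resize(T['image'][190:245,365:415,::-1],(330,363));c=cv2.resize(S['image'][105:150,205:260,::-1],(400,327))
cv=np.zeros((450,730,3),np.uint8)
cv2.imwrite('pics/c1.png',a)
o=np.zeros((363,740,3),np.uint8);o[:,:330]=b;o[:327,335:735]=c;cv2.imwrite('pics/c2.png',o)
E
```

```text
red 159.5 [304.9477534  217.38662487] [259.7582846  145.20272904] (array([0.48586899, 0.12196286, 0.10323778]), np.float64(0.000992418469088012))
  rect c,size [484.2 125. ] [75.4 17.4] bar yaw 76.93405
  rect c,size [486.8 124.1] [98.4 16.5] bar yaw 76.66069
blue 125.5 [255.84196547 209.42762284] [270.59160305 172.58651399] (array([0.49410086, 0.2507946 , 0.10091176]), np.float64(3.167576678393906e-05))
  rect c,size [492.1 250.4] [68.1 15. ] bar yaw 89.25228
  rect c,size [496.1 255.1] [96.8 19.2] bar yaw 89.25171
```

View pics/c1.png

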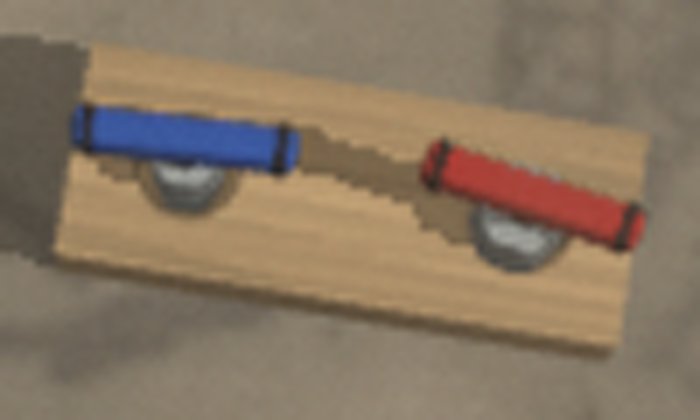

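View pics/c2.png

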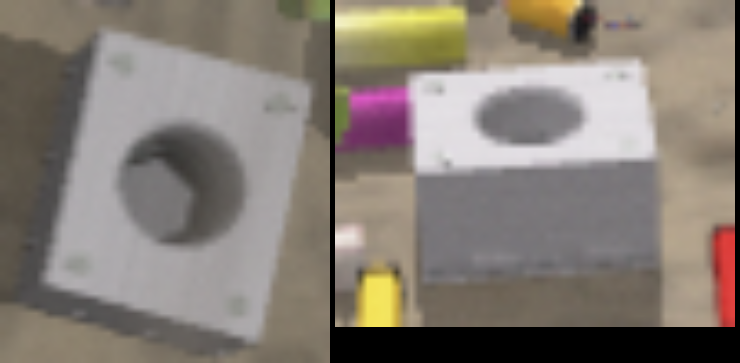

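The crops confirm the red bar in the right-hand hole of the stand (c1 at (535,195)), upright with its shank below. The blue bar is in the left hole. In c2 the block's bore is centred at crop (182,183), which is about pixel (392.6,217.7), with the hexagon at the bottom. Next I'll measure the block.

Run:
```python
from rig import optics
from h import *
for n,roi in(('top',(360,420,185,250)),('side',(205,260,105,152))):
    D=optics.get_image(n);x0,x1,y0,y1=roi
    h=cv2.cvtColor(D['image'],cv2.COLOR_RGB2HSV)
    f=8;big=cv2.resize(h[y0:y1,x0:x1],None,fx=f,fy=f,interpolation=cv2.INTER_LINEAR)
    m=((big[...,1]<40)&(big[...,2]>(165 if n=='top' else 175))).astype(np.uint8)*255
    m=cv2.morphologyEx(m,cv2.MORPH_OPEN,np.ones((9,9)))
    cs,hi=cv2.findContours(m,cv2.RETR_CCOMP,cv2.CHAIN_APPROX_NONE)
    i=max((i for i in range(len(cs)) if hi[0,i,3]<0),key=lambda i:cv2.contourArea(cs[i]))
    px=lambda c:(c[:,0]+.5)/f-.5+[x0,y0]
    w=(plane(D,px(cs[i]),.06)[:,:2]*1000).astype(np.float32);r=cv2.minAreaRect(w);b=cv2.boxPoints(r)
    e=b[1]-b[0];g=b[2]-b[1];e=e if e@e>g@g else g
    print(n,'block',np.round(r[0],1),np.round(r[1],1),'long yaw',np.degrees(np.arctan2(e[1],e[0]))%180)
    for j in range(len(cs)):
        if hi[0,j,3]==i and cv2.contourArea(cs[j])>3000:
            w=(plane(D,px(cs[j]),.06)[:,:2]*1000).astype(np.float32)
            print('  bore ell',cv2.fitEllipse(w),'circ',cv2.minEnclosingCircle(w))
```

```text
top block [ 517.7 -104.8] [ 67.1 108. ] long yaw 169.88304
side block [ 515.6 -114.4] [ 95.6 112.4] long yaw 170.0709
  bore ell ((518.4633178710938, -111.97293853759766), (50.90474319458008, 54.707191467285156), 171.0001983642578) circ ((518.0958251953125, -111.92195129394531), 28.491727828979492)
```

Run:
```python
from rig import optics
from h import *
D=optics.get_image('top')
c=np.array([[100,30],[308,88],[258,345],[42,283],[182,183]])/6.6+[364.5,189.5]
w=plane(D,c,.06)[:,:2]*1000;print(w.round(1),w[:4].mean(0),np.linalg.norm(np.diff(w[[0,1,2,3,0]],axis=0),axis=1))
x0,x1,y0,y1=360,420,185,250;f=8
h=cv2.cvtColor(D['image'],cv2.COLOR_RGB2HSV);big=cv2.resize(h[y0:y1,x0:x1],None,fx=f,fy=f)
for V in(165,170,175,180,185,190):
    m=((big[...,2]<V)).astype(np.uint8)
    m=cv2.morphologyEx(m,cv2.MORPH_OPEN,np.ones((9,9)))
    n,l,st,ce=cv2.connectedComponentsWithStats(m)
    k=l[int((217-y0)*f),int((396-x0)*f)]
    if k and st[k,0]>0:
        mm=(l==k).astype(np.uint8);cc=max(cv2.findContours(mm,0,1)[0],key=cv2.contourArea)
        w=(plane(D,(cv2.convexHull(cc)[:,0]+.5)/f-.5+[x0,y0],.06)[:,:2]*1000).astype(np.float32)
        print(V,cv2.fitEllipse(w),cv2.minEnclosingCircle(w))
```

```text
[[ 577.   -78.3]
 [ 561.2 -165.3]
 [ 453.2 -148.7]
 [ 469.9  -59.9]
 [ 516.5 -114.9]] [ 515.32146051 -113.05182587] [ 88.37739957 109.2858758   90.37285392 108.73793366]
```

```bash
cat >> h.py <<'E'
from scipy.spatial.transform import Rotation as Ro
def go(s,p,yawy):
    R=np.array(s['tool_rot']);a=np.radians(yawy);y=np.array([np.cos(a),np.sin(a),0]);z=np.array([0,0,-1.])
    G=np.c_[np.cross(y,z),y,z]
    print('shift',np.round(R.T@(np.array(p)-s['position'])/.5,4),'turn',np.round(np.degrees(Ro.from_matrix(R.T@G).as_rotvec())/120,4))
E
python3 - <<'E'
from rig import env
from h import *
go(env.observe(),[.485,.1235,.25],-13.2)
E
```

```text
shift [-8.883e-01 -6.384e-01  5.000e-04] turn [-2.000e-04  1.000e-04  7.503e-01]
```

Emit:
{"fn": "arm_command", "kwargs": {"commands": [-1,-0.888,-0.638,0,0,0,0.75,-1,-0.888,-0.638,0,0,0,0.75,-1,-0.888,-0.638,0,0,0,0.75,-1,-0.888,-0.638,0,0,0,0.75,-1,-0.888,-0.638,0,0,0,0.75,-1,-0.888,-0.638,0,0,0,0.75,-1,-0.888,-0.638,0,0,0,0.75,-1,-0.888,-0.638,0,0,0,0.75,-1,-0.888,-0.638,0,0,0,0.75,-1,-0.888,-0.638,0,0,0,0.75,-1,-0.888,-0.638,0,0,0,0.75,-1,-0.888,-0.638,0,0,0,0.75], "newtons": 60}}

```text
time_s: 1.35
position: [0.4552, 0.157, 0.2505]
tool_rot: [[0.165, 0.986, 0.0], [0.986, -0.165, 0.0], [0.0, 0.0, -1.0]]
ft_force: [0.8, 1.4, -0.3]
grip_width: 0.0855
gripper_force: 0.0
```

Run:
```python
from rig import env
from h import *
s=env.observe();print(s['time_s'],s['position'],s['q']);go(s,[.485,.1235,.25],-13.2);go(s,[.485,.1235,.17],-13.2)
```

```text
1.35 [0.45518298 0.15701267 0.25051708] [4.90595479e+00 1.49063116e+01 8.47020978e+01 2.43051531e-03
 8.03691894e+01 1.43860418e+01]
shift [-0.0563  0.0699  0.0011] turn [ 0.0002 -0.0001  0.031 ]
shift [-0.0563  0.0698  0.1611] turn [ 0.0002 -0.0001  0.031 ]
```

Emit:
{"fn": "arm_command", "kwargs": {"commands": [-1,-0.05,0.06,0,0,0,0.03,-1,-0.05,0.06,0,0,0,0.03,-1,-0.05,0.06,0.08,0,0,0.03,-1,-0.05,0.06,0.08,0,0,0.03,-1,-0.05,0.06,0.08,0,0,0.03,-1,-0.05,0.06,0.08,0,0,0.03]}}

```text
time_s: 1.85
position: [0.48, 0.13, 0.2116]
tool_rot: [[0.219, 0.976, 0.001], [0.976, -0.219, 0.0], [0.0, 0.001, -1.0]]
ft_force: [-0.1, -0.2, 1.1]
grip_width: 0.0854
gripper_force: 0.0
```

Run:
```python
from rig import env,optics
from h import *
s=env.observe();print(s['time_s'],s['position']);go(s,[.485,.1235,.19],-13.2);go(s,[.485,.1235,.102],-13.2)
d=optics.get_image('side');cv2.imwrite('pics/s2.png',cv2.resize(d['image'][60:230,170:360,::-1],(665,595),interpolation=cv2.INTER_CUBIC))
```

```text
1.85 [0.48004247 0.12995842 0.21159264]
shift [-0.0104  0.0125  0.0432] turn [ 0.0004 -0.0001  0.0045]
shift [-0.0105  0.0123  0.2192] turn [ 0.0004 -0.0001  0.0045]
```

View pics/s2.png

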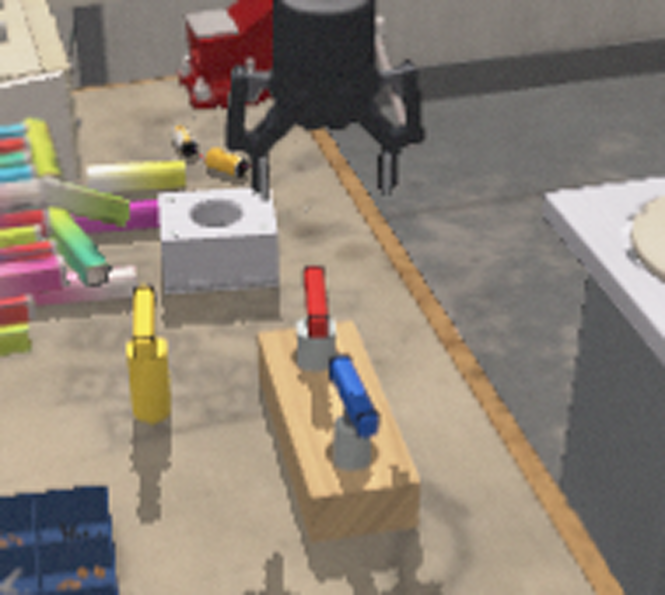

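The open gripper (tips at crop (262,180) and (388,185)) is centred above the red bar at (316,300), well aligned. Descending.

Emit:
{"fn": "arm_command", "kwargs": {"commands": [-1,-0.01,0.012,0.04,0,0,0.004,-1,-0.01,0.012,0.08,0,0,0.004,-1,-0.01,0.012,0.13,0,0,0.004,-1,-0.01,0.012,0.18,0,0,0.004,-1,-0.01,0.012,0.215,0,0,0.004,-1,-0.01,0.012,0.215,0,0,0.004,-1,-0.01,0.012,0.215,0,0,0.004,-1,-0.01,0.012,0.215,0,0,0.004]}}

```text
time_s: 2.57
position: [0.4856, 0.1236, 0.1046]
tool_rot: [[0.228, 0.974, 0.003], [0.974, -0.228, 0.0], [0.001, 0.003, -1.0]]
ft_force: [0.1, 0.3, 0.4]
grip_width: 0.0852
gripper_force: 0.0
```

Emit:
{"fn": "arm_command", "kwargs": {"commands": [1,0,0,0,0,0,0,1,0,0,0,0,0,0,1,0,0,0,0,0,0,1,0,0,0,0,0,0,1,0,0,0,0,0,0,1,0,0,0,0,0,0,1,0,0,0,0,0,0,1,0,0,0,0,0,0,1,0,0,0,0,0,0,1,0,0,0,0,0,0,1,0,0,0,0,0,0,1,0,0,0,0,0,0], "newtons": 60}}

```text
time_s: 3.57
position: [0.4848, 0.1233, 0.1031]
tool_rot: [[0.228, 0.974, 0.0], [0.974, -0.228, 0.0], [0.0, 0.0, -1.0]]
ft_force: [-0.1, 0.0, 6.1]
grip_width: 0.0149
gripper_force: 59.3
```

Emit:
{"fn": "arm_command", "kwargs": {"commands": [1,0,0,-0.04,0,0,0,1,0,0,-0.08,0,0,0,1,0,0,-0.12,0,0,0,1,0,0,-0.16,0,0,0,1,0,0,-0.19,0,0,0,1,0,0,-0.19,0,0,0,1,0,0,-0.19,0,0,0,1,0,0,-0.19,0,0,0]}}

```text
time_s: 4.23
position: [0.4839, 0.1233, 0.1962]
tool_rot: [[0.228, 0.974, -0.003], [0.974, -0.228, -0.0], [-0.001, -0.003, -1.0]]
ft_force: [0.3, -0.4, -5.0]
grip_width: 0.0149
gripper_force: 60.0
```

Run:
```python
from rig import env,optics
from h import *
s=env.observe();print(s['time_s'],s['position'],s['ft_force'],s['grip_width']);go(s,[.5163,-.1135,.198],-40)
```

```text
4.2333 [0.48387157 0.12328285 0.1962212 ] [ 0.25345714 -0.41331579 -5.02201528] 0.014924185607920507
shift [-0.4463  0.1712 -0.0037] turn [-0.0013  0.0007  0.2234]
```

Emit:
{"fn": "arm_command", "kwargs": {"commands": [1,-0.06,0.023,0,0,0,0.03,1,-0.12,0.046,0,0,0,0.06,1,-0.18,0.069,0,0,0,0.09,1,-0.24,0.092,0,0,0,0.12,1,-0.3,0.115,0,0,0,0.15,1,-0.36,0.138,0,0,0,0.18,1,-0.41,0.157,0,0,0,0.21,1,-0.446,0.171,0,0,0,0.223,1,-0.446,0.171,0,0,0,0.223,1,-0.446,0.171,0,0,0,0.223,1,-0.446,0.171,0,0,0,0.223,1,-0.446,0.171,0,0,0,0.223]}}

```text
time_s: 5.23
position: [0.5167, -0.1123, 0.1972]
tool_rot: [[0.641, 0.767, -0.001], [0.767, -0.641, 0.001], [-0.0, -0.002, -1.0]]
ft_force: [0.8, -0.5, -5.0]
grip_width: 0.0154
gripper_force: 59.9
```

Run:
```python
from rig import env,optics
from h import *
s=env.observe();print(s['time_s'],s['position'],s['ft_force'],s['grip_width']);go(s,[.5163,-.1135,.198],-40)
d=optics.get_image('side');a=cv2.resize(d['image'][70:160,190:280,::-1],(500,500),interpolation=cv2.INTER_CUBIC)
T=optics.get_image('top');b=cv2.resize(T['image'][180:260,360:440,::-1],(300,300),interpolation=cv2.INTER_CUBIC)
o=np.zeros((500,800,3),np.uint8);o[:,:500]=a;o[:300,500:]=b;cv2.imwrite('pics/s3.png',o)
```

```text
5.2333 [ 0.51665835 -0.11232167  0.19718509] [ 0.79352729 -0.47341658 -5.00051719] 0.015445048683412815
shift [-0.0023  0.001  -0.0016] turn [-0.0007  0.0001  0.001 ]
```

View pics/s3.png

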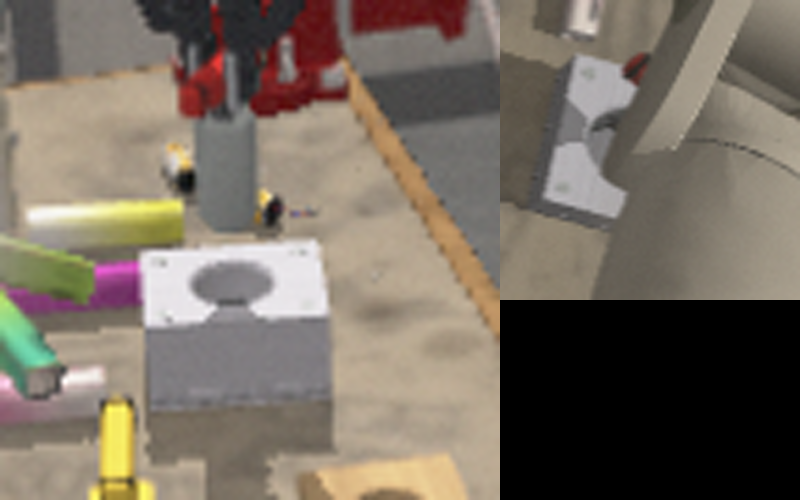

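The key hangs upright from the gripper with its lower end at crop (228,225), above the bore centred at crop (232,283). I'll now compare shank axis and bore column in this same camera.

Run:
```python
from rig import env,optics
from h import *
d=optics.get_image('side');s=env.observe()
im=d['image'];g=cv2.GaussianBlur(cv2.cvtColor(im,cv2.COLOR_RGB2GRAY),(3,3),0).astype(float)
def proj(P):
    R=np.array(d['orientation']);r=cv2.Rodrigues(R.T)[0];t=-R.T@np.array(d['origin'])
    return cv2.projectPoints(np.array(P,float).reshape(-1,1,3),r,t,K(d),np.array([d['k1'],0,0,0,0.]))[0][:,0]
p=np.array(s['position']);k=p-[0,0,p[2]]
print('expected axis px z=.165,.135,.1',proj([k+[0,0,z] for z in(.165,.135,.1)]).round(1), 'bore est',proj([[.5163,-.1135,.06]]).round(1))
for r in(94,97,100,103,106):
    e=np.diff(g[r,218:244]);i=np.argsort(-abs(e))[:4];print(r,[(218+j+.5,round(e[j])) for j in sorted(i)],im[r,224:238].mean(1).astype(int)[:14])
for r in(117,119,121,123):print(r,g[r,216:248].astype(int))
for c in(228,231,234):print('col',c,g[104:134,c].astype(int))
```

```text
expected axis px z=.165,.135,.1 [[230.2  92. ]
 [230.6 100.3]
 [231.1 109.8]] bore est [[231.7 120.2]]
94 [(np.float64(223.5), -14), (np.float64(224.5), -23), (np.float64(235.5), 20), (np.float64(236.5), 15)] [156 116 114 117 118 117 117 116 112 113 106 100 139 145]
97 [(np.float64(223.5), -29), (np.float64(224.5), -31), (np.float64(235.5), 21), (np.float64(236.5), 16)] [164 117 115 119 119 115 118 116 116 111 105 101 140 148]
100 [(np.float64(221.5), -20), (np.float64(222.5), -27), (np.float64(235.5), 21), (np.float64(236.5), 16)] [ 96 118 118 118 115 116 113 115 112 112 103 102 137 153]
103 [(np.float64(220.5), -33), (np.float64(221.5), -36), (np.float64(224.5), 41), (np.float64(225.5), 26)] [ 20  94 120 117 116 114 114 110 110 107 103  99 135 150]
106 [(np.float64(222.5), -40), (np.float64(237.5), -36), (np.float64(238.5), -39), (np.float64(240.5), 40)] [ 96 108 117 115 114 112 113 106 107 106 104  99 128 177]
117 [221 219 210 209 221 229 230 229 227 220 207 193 183 172 165 163 163 166
 171 180 194 209 220 227 230 230 230 230 230 230 227 207]
119 [217 231 231 230 231 231 230 221 197 164 139 127 125 126 126 126 128 130
 131 134 142 154 177 208 227 231 231 231 231 231 229 217]
121 [212 230 230 230 230 230 228 211 170 129 117 119 122 124 126 126 128 130
 133 134 134 138 158 196 223 229 229 229 229 229 229 220]
123 [208 229 229 229 229 229 229 227 211 179 150 136 128 119 114 114 115 118
 132 149 168 189 209 224 230 230 230 229 227 226 227 227]
col 228 [116 115 115 114 114 113 119 138 157 172 199 223 217 183 145 125 121 122
 123 128 154 180 172 147 131 126 126 126 126 126]
col 231 [112 110 109 109 110 109 108 122 147 173 206 224 206 163 133 126 126 126
 125 114 112 135 148 140 129 125 125 125 126 126]
col 234 [104 104 103 103 102 101 100 115 146 179 212 228 210 171 141 131 132 133
 133 132 142 157 153 138 129 126 125 126 127 127]
```

Run:
```python
from rig import env,optics
from h import *
go(env.observe(),[.5155,-.1128,.14],-40)
```

```text
shift [-0.0022 -0.0018  0.1155] turn [-0.0001  0.      0.001 ]
```

Emit:
{"fn": "arm_command", "kwargs": {"commands": [1,-0.002,-0.002,0,0,0,0.001,1,-0.002,-0.002,0,0,0,0.001,1,-0.002,-0.002,0.03,0,0,0.001,1,-0.002,-0.002,0.06,0,0,0.001,1,-0.002,-0.002,0.09,0,0,0.001,1,-0.002,-0.002,0.115,0,0,0.001,1,-0.002,-0.002,0.115,0,0,0.001,1,-0.002,-0.002,0.115,0,0,0.001,1,-0.002,-0.002,0.115,0,0,0.001]}}

```text
time_s: 6.13
position: [0.516, -0.1136, 0.1412]
tool_rot: [[0.644, 0.765, 0.001], [0.765, -0.644, -0.001], [0.0, 0.001, -1.0]]
ft_force: [-0.9, -0.1, -4.1]
grip_width: 0.0149
gripper_force: 59.8
```

Emit:
{"fn": "arm_command", "kwargs": {"commands": [1,0,0,0.004,0,0,0,1,0,0,0.008,0,0,0,1,0,0,0.012,0,0,0,1,0,0,0.016,0,0,0,1,0,0,0.02,0,0,0,1,0,0,0.02,0,0,0]}}

```text
time_s: 6.63
position: [0.5154, -0.1134, 0.1299]
tool_rot: [[0.644, 0.765, -0.001], [0.765, -0.644, 0.0], [-0.0, -0.001, -1.0]]
ft_force: [-0.9, 0.5, -5.5]
grip_width: 0.0149
gripper_force: 59.8
```

Emit:
{"fn": "arm_command", "kwargs": {"commands": [1,0,0,0.003,0,0,0,1,0,0,0.006,0,0,0,1,0,0,0.009,0,0,0,1,0,0,0.012,0,0,0,1,0,0,0.014,0,0,0,1,0,0,0.014,0,0,0]}}

```text
time_s: 7.13
position: [0.5155, -0.1134, 0.1231]
tool_rot: [[0.644, 0.765, -0.0], [0.765, -0.644, 0.0], [-0.0, -0.0, -1.0]]
ft_force: [-0.8, 0.2, -5.0]
grip_width: 0.0152
gripper_force: 59.9
```

Key end is at about 26 mm, inside the socket mouth (34 mm), with no contact force. Continuing.

Emit:
{"fn": "arm_command", "kwargs": {"commands": [1,0,0,0.003,0,0,0,1,0,0,0.006,0,0,0,1,0,0,0.009,0,0,0,1,0,0,0.012,0,0,0,1,0,0,0.016,0,0,0,1,0,0,0.016,0,0,0]}}

```text
time_s: 7.63
position: [0.5155, -0.1134, 0.1149]
tool_rot: [[0.644, 0.765, -0.0], [0.765, -0.644, 0.0], [-0.0, -0.0, -1.0]]
ft_force: [0.7, 0.6, -5.1]
grip_width: 0.0146
gripper_force: 59.9
```

Emit:
{"fn": "arm_command", "kwargs": {"commands": [1,0,0,0.003,0,0,0,1,0,0,0.006,0,0,0,1,0,0,0.008,0,0,0,1,0,0,0.01,0,0,0,1,0,0,0.01,0,0,0,1,0,0,0.01,0,0,0]}}

```text
time_s: 8.13
position: [0.5155, -0.1134, 0.1102]
tool_rot: [[0.644, 0.765, -0.0], [0.765, -0.644, 0.0], [-0.0, -0.0, -1.0]]
ft_force: [0.2, 0.5, -5.2]
grip_width: 0.0152
gripper_force: 59.9
```

Emit:
{"fn": "arm_command", "kwargs": {"commands": [1,0,0,0.002,0,0,0,1,0,0,0.004,0,0,0,1,0,0,0.006,0,0,0,1,0,0,0.006,0,0,0]}}

```text
time_s: 8.47
position: [0.516, -0.1134, 0.1091]
tool_rot: [[0.644, 0.765, 0.002], [0.765, -0.644, -0.001], [0.001, 0.002, -1.0]]
ft_force: [-2.9, 3.0, 12.2]
grip_width: 0.0151
gripper_force: 62.5
```

Contact came at TCP z = 0.109, exactly the predicted home height. Releasing and retracting.

Emit:
{"fn": "arm_command", "kwargs": {"commands": [1,0,0,-0.002,0,0,0,-1,0,0,-0.002,0,0,0,-1,0,0,-0.002,0,0,0,-1,0,0,-0.002,0,0,0,-1,0,0,-0.002,0,0,0,-1,0,0,-0.002,0,0,0,-1,0,0,-0.002,0,0,0,-1,0,0,-0.002,0,0,0,-1,0,0,-0.002,0,0,0,-1,0,0,-0.002,0,0,0,-1,0,0,-0.002,0,0,0,-1,0,0,-0.002,0,0,0]}}

```text
time_s: 9.47
position: [0.5156, -0.1134, 0.1083]
tool_rot: [[0.644, 0.765, -0.0], [0.765, -0.644, -0.0], [-0.0, -0.0, -1.0]]
ft_force: [-0.2, -0.2, -1.2]
grip_width: 0.0855
gripper_force: 0.0
```

Emit:
{"fn": "arm_command", "kwargs": {"commands": [-1,0,0,-0.05,0,0,0,-1,0,0,-0.1,0,0,0,-1,0,0,-0.16,0,0,0,-1,0,0,-0.22,0,0,0,-1,0,0,-0.28,0,0,0,-1,-0.05,0.05,-0.3,0,0,0,-1,0.1,0.1,-0.3,0,0,0,-1,0.2,0.0,-0.3,0,0,0,-1,0.3,0.0,-0.3,0,0,0,-1,0.4,0.0,-0.3,0,0,0,-1,0.4,0,-0.3,0,0,0,-1,0.4,0,-0.3,0,0,0]}}

```text
time_s: 10.47
position: [0.6455, 0.0433, 0.258]
tool_rot: [[0.642, 0.767, 0.0], [0.767, -0.642, 0.001], [0.001, -0.0, -1.0]]
ft_force: [-0.4, 0.3, -0.1]
grip_width: 0.0855
gripper_force: 0.0
```

Run:
```python
from rig import env,optics
from h import *
s=env.observe();print(s['time_s'],s['position'],s['ft_force'],s['grip_width'])
S=optics.get_image('side');T=optics.get_image('top')
a=cv2.resize(S['image'][70:190,190:310,::-1],(480,480),interpolation=cv2.INTER_CUBIC)
b=cv2.resize(T['image'][180:260,360:440,::-1],(320,320),interpolation=cv2.INTER_CUBIC)
o=np.zeros((480,800,3),np.uint8);o[:,:480]=a;o[:320,480:]=b;cv2.imwrite('pics/s4.png',o)
try:
    cs,ps=blob(S,*RED,(212,250,95,125));w=plane(S,[ps],.108)[0];print('side red',ps,w)
    ct,pt=blob(T,*RED,(370,420,190,245));print('top',pt,plane(T,[pt],.115)[0],meet(T,pt,S,ps))
except Exception as e:print(e)
```

```text
10.4667 [0.64552207 0.04325743 0.25795791] [-0.44008455  0.30295508 -0.13661052] 0.0855103892352266
side red [230.53926702 107.57242583] [ 0.51806399 -0.113695    0.108     ]
top [397.90819209 214.16666667] [ 0.51529466 -0.11514486  0.115     ] (array([ 0.51720116, -0.11771621,  0.10577413]), np.float64(8.438734585421506e-05))
```

View pics/s4.png

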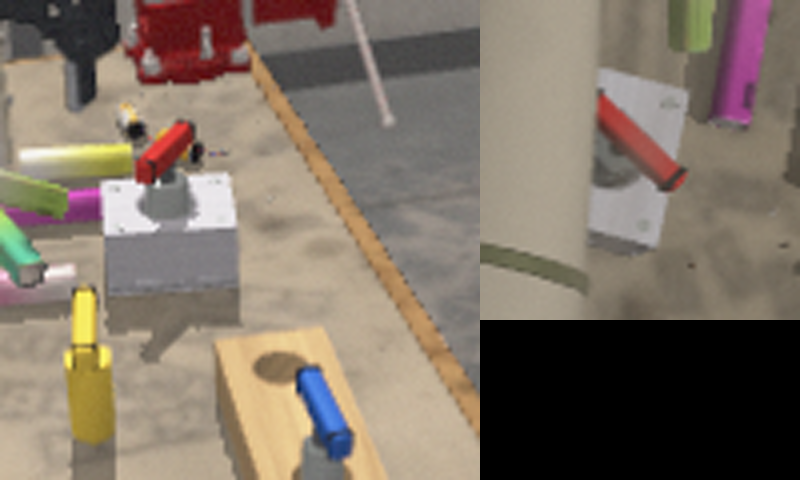

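The red key stands upright in the block (bar at crop (165,152), height about 0.106 m against 0.108 m when home). The blue key is undisturbed and the gripper is clear.

```bash
python3 -c "
from rig import env
print(env.close_job())"
```

```text
the job is handed in; nothing more can be done
None
```

The red key is seated in the clamp block's hexagon socket, upright and released. It met the socket floor at the predicted height. The blue key is still in the stand, and I handed the job in at about 10.5 s; the hand-in returned no verdict.

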